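Tip the key-cover carton into the pick-up bay and shut the key cabinet

TASK

With a light fingertip push near the top of its label side, tip the standing carton over so that it comes to lie flat, label up, inside the yellow taped pick-up bay on the counter. With it out of the way, push the steel cabinet door fully shut, home against its magnetic catch. Pick nothing up, and leave the lock cylinder, the coaster with the key and the spray can where they are.

Things in the scene. Friction and masses are not known exactly. Their poses are not given: they have to be found in the camera images.
- carton: Closed cardboard carton of key covers, 45 x 80 x 150 mm (x, y, z), about 0.14 kg, standing on its 45 x 80 end. Origin: centre of that end. x points at the bay; the white label is on the opposite (-x) side, facing the ledge, 90 to 185 mm from it. Pushed within 40 mm of its top it tips over its far bottom edge and falls by itself beyond 17 degrees (45 mm at its top). Label up = x straight down.
- carton_mid (a point): Centre of the carton, 75 mm from either end.
- carton_c0 (a point): Corner of the carton's label side: bottom end, -y edge (all four corner points lie in the plane of the label side).
- carton_c1 (a point): Corner of the carton's label side: bottom end, +y edge.
- carton_c2 (a point): Corner of the carton's label side: top end, -y edge.
- carton_c3 (a point): Corner of the carton's label side: top end, +y edge.
- bay: Pick-up bay: rectangle of 10 mm yellow tape stuck flat on the counter, 204 x 136 mm over the tape's outer edge, 184 x 116 mm inside it (x, y). Origin: its centre, at counter height (z = 0). Its x axis points away from the ledge, the way the carton is to fall; the carton stands at its -x end, roughly square to it.
- door (a joint): Cabinet door angle: 0 shut, 1.6 to 1.9 rad at the start (open, outer face towards the robot). Steel door 250 mm wide, 12 mm thick, 60 to 215 mm above the counter, on an upright hinge; it would strike the standing carton but passes 15 mm above the lying one. Friction keeps it where it is left (0.3 N at its edge moves it), also when shut; it must be pushed all the way home.
- door_hinge (a point): On the door's hinge axis at the height of the door's top (215 mm); fixed to the ledge. x points square into the ledge, z up, y along its front from this hinge end across the cabinet. The ledge's front is 8 mm further along x; the ledge is 245 mm high and longer than the cabinet both ways. The shut door reaches 250 mm from here along +y; it opens anticlockwise seen from above.
- door_edge (a point): Top corner of the door's free edge on its outer face, 250 mm from the hinge axis, 6 mm outside the door's mid plane (which holds that axis). Turns with the door; axes as door_hinge when shut: -x square out of the outer face, +y along the door away from the hinge. At mid height a folded finger lip, 75 mm tall, stands out 14 mm along this edge; else the face is flat.
- lock: Chrome lever-style lock cylinder standing on its 52 mm round rose, 50 mm tall, with a lever reaching 67 mm out along its x axis at 42 mm height. Beside the bay. Origin: centre of its underside.
- coaster: Square bamboo coaster, 95 x 95 x 8 mm, on the counter on the other side of the bay. Origin: centre of its underside.
- key: Scooter key with a blue plastic bow, 85 mm long, 30 mm wide, 9 mm thick, lying on the coaster. Origin: under its middle.
- oilcan: Spray can of lock oil, 44 mm across and 130 mm tall, standing beyond the +x end of the bay. Origin: centre of its underside.
Things that resemble listed ones, but are neither listed nor needed, are in the scene too. There is more than one size of the carton; the one meant has the size given above.

How it is judged:
On the way, in this order (a step that is already met when the one before it is completed fails the run):
1. the carton lies flat, label up, inside the bay, and is left alone (angle between carton's own x axis and vertical above 3 rad and height (world z) of carton_mid below 0.03 m and linear speed of carton below 0.02 m/s and x of carton_c0 in the frame of bay between -0.102 and 0.102 m and y of carton_c0 in the frame of bay between -0.068 and 0.068 m and x of carton_c1 in the frame of bay between -0.102 and 0.102 m and y of carton_c1 in the frame of bay between -0.068 and 0.068 m and x of carton_c2 in the frame of bay between -0.102 and 0.102 m and y of carton_c2 in the frame of bay between -0.068 and 0.068 m and x of carton_c3 in the frame of bay between -0.102 and 0.102 m and y of carton_c3 in the frame of bay between -0.068 and 0.068 m and contact force between the fingers and carton below 0.05 N), for 0.2 s.
2. the cabinet door is shut (value of joint door below 0.03 rad), for 0.2 s.
At the end, for the whole second after the job is handed in: The carton rests flat on the counter (within 8 degrees), label up, no part of it beyond the outer edge of the bay's tape; the door is shut (under 0.03 rad); lock cylinder, coaster, key and can are within 15 mm of where they stood; the robot is clear (angle between carton's own x axis and vertical above 3 rad and height (world z) of carton_mid below 0.03 m and linear speed of carton below 0.02 m/s and x of carton_c0 in the frame of bay between -0.102 and 0.102 m and y of carton_c0 in the frame of bay between -0.068 and 0.068 m and x of carton_c1 in the frame of bay between -0.102 and 0.102 m and y of carton_c1 in the frame of bay between -0.068 and 0.068 m and x of carton_c2 in the frame of bay between -0.102 and 0.102 m and y of carton_c2 in the frame of bay between -0.068 and 0.068 m and x of carton_c3 in the frame of bay between -0.102 and 0.102 m and y of carton_c3 in the frame of bay between -0.068 and 0.068 m and value of joint door below 0.03 rad and distance of each of lock, coaster, key, oilcan from where it was at the start of the episode below 0.015 m); the robot touches nothing.
It fails at once if the carton is lifted off the counter (height (world z) of carton_mid above 0.08 m or (angle between carton's own x axis and vertical above 3 rad and height (world z) of carton_mid above 0.055 m)).
It fails at once if the carton is squeezed or shoved with more than 20 N (contact force between the fingers and carton above 20 N).
It fails at once if the lock cylinder, coaster, key or spray can is moved by more than 15 mm (distance of any of lock, coaster, key, oilcan from where it was at the start of the episode above 0.015 m).
It also fails if it takes over 51 s, if anything falls off the work surface, if the arm or the gripper's body presses on something with over 40 N, if the wrist force passes 120 N, or if a joint passes its speed limit or range.

ROBOT

A 6-joint arm with a two-finger parallel gripper is mounted at the origin on the work surface. World frame = base frame: x ahead of the robot, y to its left, z up, the work surface at z = 0. Lengths are in m, angles in rad, forces in N, time in s.
With the tool pointing down it reaches from about 0.275 to 0.825 m from the base axis. Payload 5.2 kg.
Tool frame: the origin (TCP) lies on the front face of the gripper's body, between the roots of the fingers; the fingertips stand ahead of it and the grasp point (between the pads) lies 65 mm ahead of it (finger_overhang is the z of the fingertips in the tool frame, in m); z points along the fingers, y is the line along which they close (so a half turn about z gives the same grasp; the last joint's range is limited). The gripper opens to 93 mm and grips with 3 to 60 N. Pads are 15 mm wide; open, the fingers measure 128 mm over their backs; the gripper's body (75 mm by 188 mm) begins 65 mm behind the grasp point.
Start: joints at [-1.464, 0.259, 1.535, -0, 1.348, -0.203], TCP at [0.168, -0.524, 0.303] pointing down, gripper open.
Joint ranges: [-3.14, 3.14], [-0.91, 2.08], [0.19, 2.58], [-1.22, 4.36], [0.22, 2.71], [-3.12, 3.12]. Speed limits (rad/s): [2.57, 2.57, 3.14, 3.14, 3.14, 3.14].

INTERFACE

Orientations are given as a rotation vector (axis times angle).
In Python, from bench import * gives the robot as it stands.
- The arm moves only by the tool apply_moves, never from a script. Its argument "increments" is a list that holds one entry, the list of rows, each a list of 5 numbers: the opening in per cent of the stroke, from 0 (shut) to 100 (fully open), then the shift along the tool's x, y, z in cm, then the turn about the tool's z in rad. A call has 1 to 8 rows; each row shifts and turns the commanded pose from where the row before left it, along the tool's axes as they then stand; what a row does not reach is not made up. A row lasts 1/12 s, in which the tool goes at most 41.7 mm and 7.16 degrees, less where a joint would pass 70% of its speed; a pose out of reach is approached as far as the arm can. A call is refused whole if a number of a shift passes 4.17 or a number of a turn 0.125, either way. A call with a gripper value outside its range is refused whole. The fingers move at their own pace and stop on an object; the grip force is fixed at half the most. Time passes only in rows, so rows that do not move let the fingers close. It gives the time, the measured TCP pose, the force, the opening and the grip force at its end, in the units of the state.
- get_obs(): the state, without advancing time (a new reading comes with each control period).
- get_image(name): name is "scene" or "side" or "wrist"; returns a dict with "pixels" (480x640x3 uint8, blue, green, red), "fx", "fy", "cx", "cy" (pixels), "R" (3x3) and "t" (3): a world point X has camera coordinates R X + t. Camera axes: x right, y down, z forward; pixel columns grow to the right and rows downward; lengths in m; the calibration is good to about 2 mm. A picture is of the moment at which its call begins. There is no depth.
- close_job(): hands the job in; it is judged then, once.
Trained networks look in the newest picture that a camera, given by its name, has taken for a name from the list of things; names that differ only in an ending like _2 or _b are one class to them, and where a whole thing is asked for, a point or a joint stands for the part that bears it (a point fixed in the world has none). Each returns a list of dicts, best first, with "confidence" (0 to 1); they miss things now and then, are a little off and sometimes report something else, mostly with a low value. They report only what shows in the picture. A call takes as long as a camera call. They do not tell look-alikes from the thing itself.
- trace(thing, camera): "mask" (480x640 bool, what is visible of it) and "xy" ([column, row] in pixels, amid what is visible of it).
The state is a dict: "time_s": time; "joint_positions": joint angles; "joint_velocities": joint speeds; "joint_efforts": joint torques, N m; "position": TCP position; "eef_rot": TCP orientation; "wrist_force": force on the tool from outside, world axes, zero at the start; "moment": the same for the moment, N m; "finger_gap": opening from 0.0 (shut) to 1.0 (fully open); "grasp_force": force on a finger pad.
Only numpy, scipy, OpenCV 4.12 (cv2) and the standard library are available. Lean on these libraries where they do the work, as an engineer would, in place of code of your own. Each camera call takes 0.05 s, during which the arm holds its last target. There are 200 camera calls.

## Working session

There is one attempt and no reset: what is moved stays moved. The work goes in short steps, Python scripts to look and compute and a tool call to move; the robot and the scene stay as the last step left them, time stands still between calls to the robot, and variables do not carry over. Pictures are saved under pics/ and viewed, at most 10 in all, crops included, and the job is handed in when it is done.

Besides the shell and the picture viewer there is one more tool, called after ">>>" as name(argument=value, ...) on one line, values as JSON. apply_moves: Moves the arm, as the interface text tells. Its arguments: {"type":"object","properties":{"increments":{"type":"array","items":{"type":"array","items":{"type":"array","items":{"type":"number"}}}}},"required":["increments"]}

```bash
mkdir -p pics; cat > h.py <<'E'
from bench import *
import numpy as np, cv2
def K(im): return np.array([[im['fx'],0,im['cx']],[0,im['fy'],im['cy']],[0,0,1]])
def ray(im,uv,z):
    d=np.array(im['R']).T@np.linalg.inv(K(im))@np.array([uv[0],uv[1],1.]); c=-np.array(im['R']).T@np.array(im['t'])
    return c+d*(z-c[2])/d[2]
def proj(im,X):
    p=K(im)@(np.array(im['R'])@np.array(X)+np.array(im['t'])); return p[:2]/p[2]
E
python3 - <<'E'
from h import *
for c in('scene','side'):
    im=get_image(c); cv2.imwrite(f'pics/{c}0.png',im['pixels'])
    print(c,(-np.array(im['R']).T@np.array(im['t'])).round(3),im['fx'])
    for n in('carton','bay','door','lock','coaster','oilcan'):
        for d in trace(n,c)[:4]:
            m=np.argwhere(d['mask']); print(n,round(d['confidence'],2),np.round(d['xy']),m.min(0)[::-1],m.max(0)[::-1],ray(im,d['xy'],0).round(3))
o=get_obs();print(o['position'],o['eef_rot'],o['time_s'],[k for k in o])
try: print(finger_overhang)
except Exception as e: print(e)
E
```

```text
scene [ 0.433 -0.75   0.886] 611.5276092908396
carton 0.79 [204. 188.] [159 137] [241 254] [0.436 0.231 0.   ]
carton 0.63 [458. 283.] [412 238] [502 324] [ 0.86  -0.135  0.   ]
carton 0.62 [332. 308.] [305 274] [360 340] [ 0.62  -0.135  0.   ]
bay 0.59 [289. 284.] [277 247] [369 343] [ 0.557 -0.064  0.   ]
door 0.78 [206. 287.] [190 221] [222 355] [ 0.408 -0.035  0.   ]
lock 0.92 [401. 265.] [387 247] [420 278] [ 0.772 -0.069  0.   ]
coaster 0.55 [245. 290.] [213 264] [265 312] [ 0.476 -0.058  0.   ]
oilcan 0.63 [327. 182.] [315 152] [337 213] [0.694 0.19  0.   ]
side [0.545 0.663 1.01 ] 595.0599589625193
carton 0.73 [249. 184.] [212 132] [279 234] [ 0.812 -0.342  0.   ]
carton 0.72 [423. 200.] [416 124] [436 262] [ 0.396 -0.314  0.   ]
carton 0.6 [420. 321.] [381 263] [462 380] [0.414 0.02  0.   ]
carton 0.59 [333. 207.] [312 176] [354 242] [ 0.605 -0.278  0.   ]
bay 0.77 [296. 289.] [286 231] [361 313] [ 0.666 -0.043  0.   ]
bay 0.69 [422. 201.] [416 124] [436 262] [ 0.398 -0.31   0.   ]
door 0.89 [427. 200.] [416 125] [436 262] [ 0.386 -0.312  0.   ]
coaster 0.83 [378. 280.] [373 270] [398 308] [ 0.498 -0.076  0.   ]
coaster 0.17 [332. 211.] [312 177] [354 242] [ 0.605 -0.265  0.   ]
oilcan 0.66 [283. 337.] [270 312] [296 366] [0.681 0.074 0.   ]
[ 0.16769345 -0.5238038   0.30274889] [-3.10393519e+00 -4.84598674e-01 -2.57226425e-05] 0.7 ['time_s', 'joint_positions', 'joint_velocities', 'joint_efforts', 'position', 'eef_rot', 'wrist_force', 'moment', 'grasp_force', 'finger_gap']
0.0841
```

View pics/scene0.png

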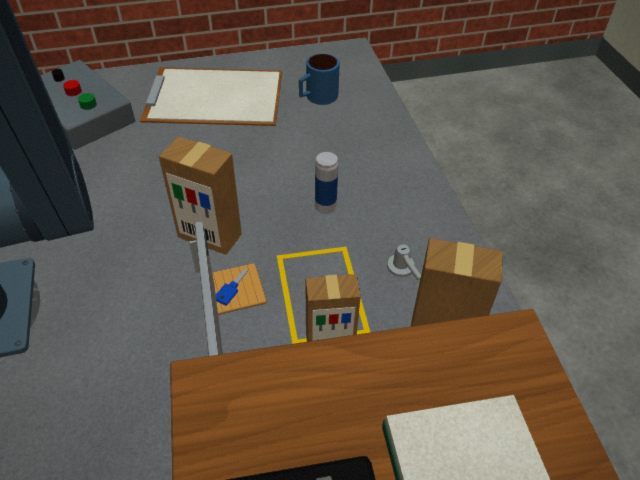

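View pics/side0.png

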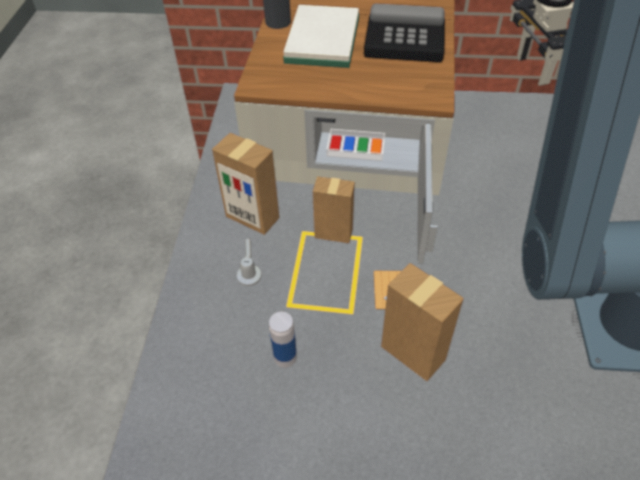

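Scene picture: the three cartons are at (332,308) small, behind the bay; (204,188) large, near the door tip; (458,283) large, right. In the side picture they are at (333,207), (420,321) and (249,184). The small one stands at the bay's ledge end with its label towards the ledge, so it is my candidate. I'll check its size by fitting it, along with the bay, door and ledge.

```bash
python3 - <<'E'
from h import *
from scipy.optimize import minimize
S={}
for c in('scene','side'):
    im=get_image(c); px=im['pixels']
    S[c]=im
    hsv=cv2.cvtColor(px,cv2.COLOR_BGR2HSV)
    y=cv2.inRange(hsv,(22,150,120),(34,255,255))
    y=cv2.morphologyEx(y,cv2.MORPH_CLOSE,np.ones((3,3)))
    n,l,st,_=cv2.connectedComponentsWithStats(y); pts=np.argwhere(np.isin(l,[i for i in range(1,n) if st[i,4]>25]))[:,::-1]
    q=np.array([ray(im,p,0)[:2] for p in pts]); q=q[(abs(q[:,0]-.62)<.15)&(abs(q[:,1]+.06)<.2)]
    S[c+'y']=q; print(c,'yellow',len(q),q.min(0),q.max(0), cv2.minAreaRect(q.astype(np.float32)))
    for d in trace('carton',c):
        if d['confidence']>.4 and abs(d['xy'][0]-332)<25: S[c+'m']=d['mask']; break
def box(p):
    x,yy,a=p; r=np.array([[np.cos(a),-np.sin(a)],[np.sin(a),np.cos(a)]])
    return [np.r_[r@[sx*.0225,sy*.04]+[x,yy],z] for sx in(-1,1) for sy in(-1,1) for z in(0,.15)]
def cost(p,v=('scene','side')):
    s=0
    for c in v:
        m=S[c+'m']; h=cv2.convexHull(np.array([proj(S[c],X) for X in box(p)],np.float32))
        k=np.zeros((480,640),np.uint8); cv2.fillConvexPoly(k,np.round(h*16).astype(np.int32),1,shift=4)
        k=k.astype(bool)
        if c=='scene': k[np.argwhere(m).max(0)[0]-6:]=0; m=m.copy(); m[np.argwhere(m).max(0)[0]-6:]=0
        s+=1-(k&m).sum()/(k|m).sum()
    return s
for v in(('side',),('scene','side')):
    b=min((minimize(cost,[.605+dx,-.2+dy,1.5+da],args=(v,),method='Nelder-Mead',options=dict(initial_simplex=np.array([.605+dx,-.2+dy,1.5+da])+np.array([[0,0,0],[.02,0,0],[0,.02,0],[0,0,.15]]))) for dx in(0,.02) for dy in(-.03,0.03) for da in(0,.15)),key=lambda r:r.fun)
    print(v,b.x.round(4),round(b.fun,3))
# bay fit (side data): rectangle frame centre + angle
from scipy.optimize import least_squares
def bf(p,q):
    c,s=np.cos(p[2]),np.sin(p[2]); r=(q-p[:2])@np.array([[c,-s],[s,c]])
    d=np.abs(r)-[.097,.063]; return np.where(np.maximum(*d.T)<=0,np.maximum(*d.T),np.hypot(*np.maximum(d,0).T))
for c in('scene','side'):
    r=least_squares(bf,[.62,-.06,1.57],args=(S[c+'y'],),loss='soft_l1',f_scale=.003);print('bay',c,r.x.round(4),np.abs(r.fun).mean())
for c,pts in(('scene',[(172,362),(535,311)]),('side',[(240,98),(455,107)])):
    print('ledge',[ray(S[c],p,.245).round(3) for p in pts])
for c in S:
    if c in('scene','side'): 
        big=cv2.resize(S[c]['pixels'][({'scene':(200,380),'side':(100,280)}[c])[0]:({'scene':(200,380),'side':(100,280)}[c])[1],({'scene':170,'side':290}[c]):({'scene':170,'side':290}[c])+200],None,fx=3,fy=3)
        cv2.imwrite(f'pics/crop_{c}.png',big)
E
```

```text
scene yellow 1197 [ 0.53515025 -0.19909713] [0.68300812 0.01003916] ((0.6091476082801819, -0.09446335583925247), (0.20214548707008362, 0.13669940829277039), 86.3857421875)
side yellow 810 [ 0.5367467  -0.19797311] [0.68159498 0.00992012] ((0.6088151335716248, -0.09454116970300674), (0.2016964554786682, 0.1339513510465622), 86.33568572998047)
('side',) [ 0.6002 -0.1987  1.4357] 0.039
('scene', 'side') [ 0.5989 -0.2001  1.4279] 0.088
bay scene [ 0.6091 -0.0956  1.5082] 0.0026625261105877526
bay side [ 0.6088 -0.0946  1.508 ] 0.0019783659833881107
ledge [array([ 0.362, -0.337,  0.245]), array([ 0.822, -0.371,  0.245])]
ledge [array([ 0.805, -0.351,  0.245]), array([ 0.357, -0.345,  0.245])]
```

View pics/crop_scene.png

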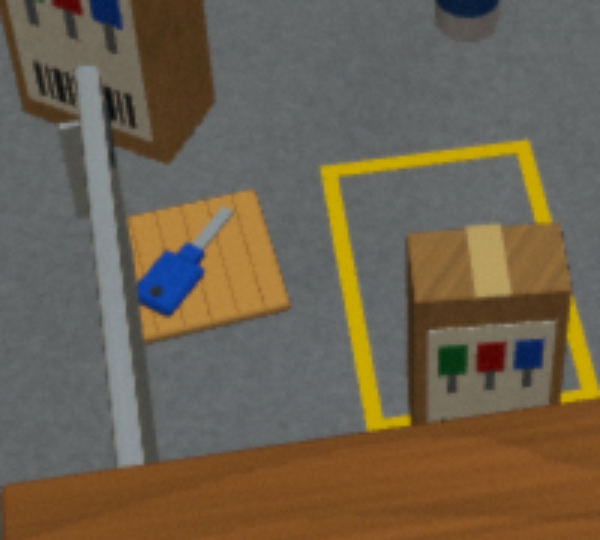

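View pics/crop_side.png

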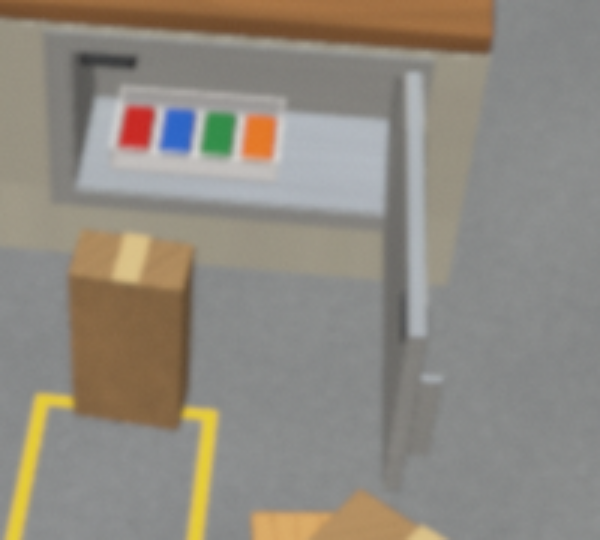

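The close crops confirm the small carton: it stands on the bay's ledge end with its label facing the ledge, and the 45x80x150 fit matches. It is centred at about (0.599, -0.199) with yaw 1.43, and the bay at (0.609, -0.095) with yaw 1.508. Once tipped it should cover bay x from about -0.083 to 0.067, which is inside the tape. I'll move up and around now.

>>> apply_moves(increments=[[[40, 2.3, -2.6, -0.75, 0], [40, 2.3, -2.6, -0.75, 0], [40, 2.3, -2.6, -0.75, 0], [40, 2.3, -2.6, -0.75, 0], [40, 2.3, -2.6, -0.75, 0], [40, 2.3, -2.6, -0.75, 0], [40, 2.3, -2.6, -0.75, 0], [40, 2.3, -2.6, -0.75, 0]]])

```text
time_s: 1.57
position: [0.2798, -0.268, 0.3633]
eef_rot: [3.104, 0.484, 0.001]
wrist_force: [-0.0, -0.3, -0.1]
finger_gap: 0.476
grasp_force: 0.0
```

>>> apply_moves(increments=[[[40, 0, 0, 0, -0.124], [40, 0, 0, 0, -0.124], [40, 0, 0, 0, -0.124], [40, 0, 0, 0, -0.124], [40, 0, 0, 0, -0.124], [40, 0, 0, 0, -0.124], [40, 0, 0, 0, -0.124], [40, 0, 0, 0, -0.124]]])

```text
time_s: 2.23
position: [0.2795, -0.2695, 0.3629]
eef_rot: [2.493, 1.911, -0.0]
wrist_force: [0.5, -0.9, -0.3]
finger_gap: 0.398
grasp_force: 0.0
```

```bash
cat >> h.py <<'E'
from scipy.spatial.transform import Rotation as Rn
def to(X,th=None):
    o=get_obs(); R=Rn.from_rotvec(o['eef_rot']).as_matrix(); a=np.arctan2(R[1,0],R[0,0])
    print('pos',np.round(o['position'],4),'th',a.round(3),'t',o['time_s'],'F',np.round(o['wrist_force'],1))
    print('need cm',(100*R.T@(np.array(X)-o['position'])).round(2),'turn',None if th is None else round(a-th,3))
E
python3 - <<'E'
from h import *
to([.590,-.275,.36],1.43)
im=get_image('side')
for p,z in(((325,62),.27),((405,58),.27),((423,192),0)): print(ray(im,p,z).round(3))
E
```

```text
pos [ 0.2795 -0.2695  0.3629] th 1.308 t 2.2333 F [ 0.5 -0.9 -0.3]
need cm [ 7.54 30.12  0.29] turn -0.122
[ 0.632 -0.454  0.27 ]
[ 0.459 -0.479  0.27 ]
[ 0.395 -0.338  0.   ]
```

>>> apply_moves(increments=[[[40, 0, 0, 0, -0.122], [40, 0.55, 4.0, 0, 0], [40, 0.55, 4.0, 0, 0], [40, 0.55, 4.0, 0, 0], [40, 0.55, 4.0, 0, 0], [40, 0.55, 4.0, 0, 0], [40, 0.55, 4.0, 0, 0], [40, 0.55, 4.0, 0, 0]]])

```text
time_s: 2.95
position: [0.5641, -0.2721, 0.3626]
eef_rot: [2.382, 2.049, -0.0]
wrist_force: [0.0, -0.0, 0.1]
finger_gap: 0.401
grasp_force: 0.0
```

```bash
python3 - <<'E'
from h import *
to([.590,-.275,.214],1.43)
E
```

```text
pos [ 0.5641 -0.2721  0.3626] th 1.421 t 2.95 F [ 0.  -0.   0.1]
need cm [ 0.1   2.6  14.86] turn -0.009
```

>>> apply_moves(increments=[[[40, 0, 1.3, 0, 0], [40, 0, 1.3, 0, -0.009], [40, 0, 0, 3.7, 0], [40, 0, 0, 3.7, 0], [40, 0, 0, 3.7, 0], [40, 0, 0, 3.7, 0], [40, 0, 0, 0, 0], [40, 0, 0, 0, 0]]])

```text
time_s: 3.62
position: [0.587, -0.2758, 0.213]
eef_rot: [-2.367, -2.057, 0.002]
wrist_force: [0.5, -0.5, 1.5]
finger_gap: 0.401
grasp_force: 0.0
```

```bash
python3 - <<'E'
from h import *
to([.590,-.229,.214],1.43)
im=get_image('side');print([proj(im,X) for X in([.59,-.275,.13],)])
cv2.imwrite('pics/side1.png',cv2.resize(im['pixels'][100:300,250:470],None,fx=3,fy=3))
E
```

```text
pos [ 0.587  -0.2758  0.213 ] th 1.431 t 3.6167 F [ 0.5 -0.5  1.5]
need cm [ 4.67 -0.36 -0.09] turn 0.001
[array([339.63023682, 166.83498206])]
```

View pics/side1.png

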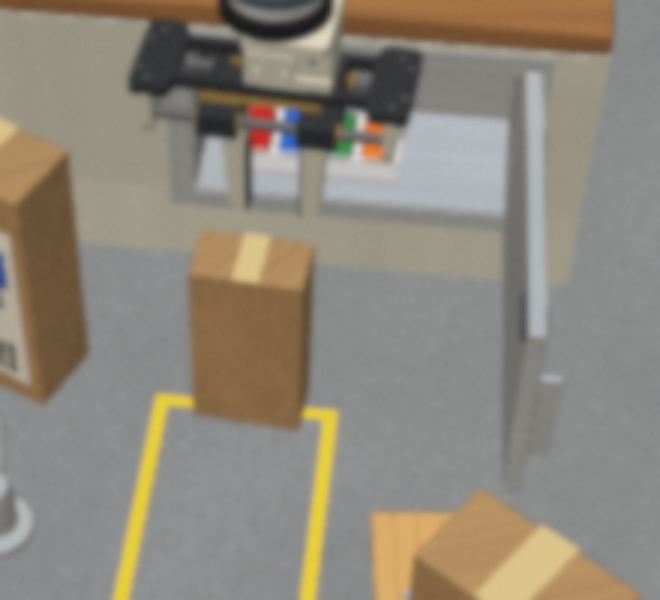

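The fingers hang between ledge and carton at crop (240-312, 210), centred behind the carton and clear of the ledge. I'll approach it and push gently.

>>> apply_moves(increments=[[[40, 1.4, 0, 0, 0], [40, 1.4, 0, 0, 0], [40, 0.8, 0, 0, 0], [40, 0.4, 0, 0, 0], [40, 0.4, 0, 0, 0], [40, 0.4, 0, 0, 0], [40, 0.4, 0, 0, 0], [40, 0.4, 0, 0, 0]]])

```text
time_s: 4.33
position: [0.5956, -0.2207, 0.2149]
eef_rot: [2.369, 2.063, -0.0]
wrist_force: [0.6, -0.3, 0.0]
finger_gap: 0.402
grasp_force: 0.2
```

>>> apply_moves(increments=[[[40, 0.5, 0, 0, 0], [40, 0.5, 0, 0, 0], [40, 0.5, 0, 0, 0], [40, 0.5, 0, 0, 0], [40, 0.5, 0, 0, 0], [40, 0.5, 0, 0, 0], [40, 0.5, 0, 0, 0], [40, 0.5, 0, 0, 0]]])

```text
time_s: 5.0
position: [0.6011, -0.1807, 0.2147]
eef_rot: [-2.369, -2.063, -0.0]
wrist_force: [0.4, 0.4, -0.7]
finger_gap: 0.402
grasp_force: 0.0
```

```bash
python3 - <<'E'
from h import *
to([.590,-.229,.214],1.43)
im=get_image('side')
cv2.imwrite('pics/side2.png',cv2.resize(im['pixels'][100:320,250:470],None,fx=2.5,fy=2.5))
E
```

```text
pos [ 0.6011 -0.1807  0.2147] th 1.433 t 5.0 F [ 0.4  0.4 -0.7]
need cm [-4.94 -0.44  0.07] turn 0.003
```

View pics/side2.png

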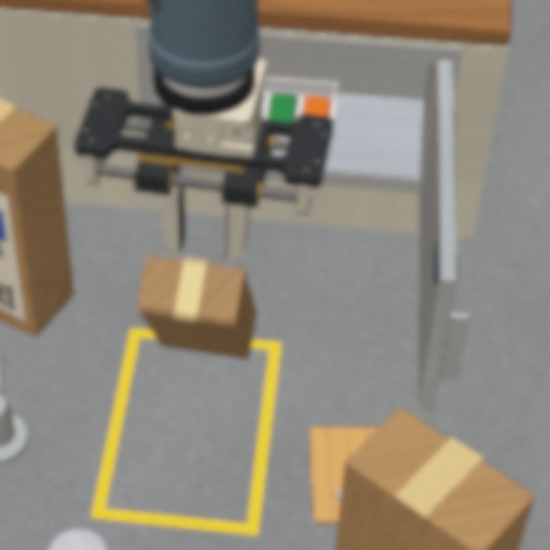

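The carton is past its balance point and falling, with the contact force at 0. I'll let it fall, then raise the tool.

>>> apply_moves(increments=[[[40, 0, 0, 0, 0], [40, 0, 0, 0, 0], [40, 0, 0, 0, 0], [40, 0, 0, 0, 0], [40, 0, 0, 0, 0], [40, 0, 0, 0, 0], [40, 0, 0, 0, 0], [40, 0, 0, 0, 0]]])

```text
time_s: 5.72
position: [0.601, -0.1814, 0.2147]
eef_rot: [-2.369, -2.063, 0.0]
wrist_force: [0.4, 0.7, -0.3]
finger_gap: 0.398
grasp_force: 0.0
```

```bash
cat > c.py <<'E'
from h import *
from scipy.optimize import minimize,least_squares
im=get_image('side'); cv2.imwrite('pics/side3.png',cv2.resize(im['pixels'][100:320,250:470],None,fx=2.5,fy=2.5))
ds=[d for d in trace('carton','side')]
for d in ds: print('carton',round(d['confidence'],2),np.round(d['xy']),d['mask'].sum())
im2=get_image('scene'); cv2.imwrite('pics/scene3.png',im2['pixels'])
for c,i in(('side',im),('scene',im2)):
    for d in trace('door',c)[:2]:
        r=cv2.minAreaRect(np.argwhere(d['mask'])[:,::-1].astype(np.float32)); print('door',c,round(d['confidence'],2),cv2.boxPoints(r).round().tolist())
def bayx(P): 
    c,s=np.cos(1.508),np.sin(1.508); q=np.array(P)-[.609,-.095]; return q@np.array([[c,-s],[s,c]])
cand=[d for d in ds if np.hypot(d['xy'][0]-325,d['xy'][1]-265)<40]
if cand:
    m=cand[0]['mask']
    def C(p):
        r=np.array([[np.cos(p[2]),-np.sin(p[2])],[np.sin(p[2]),np.cos(p[2])]]); return [r@[sx*.075,sy*.04]+p[:2] for sx,sy in((-1,-1),(-1,1),(1,1),(1,-1))]
    def cost(p):
        h=cv2.convexHull(np.array([proj(im,np.r_[q,z]) for q in C(p) for z in(0,.045)],np.float32))
        k=np.zeros((480,640),np.uint8); cv2.fillConvexPoly(k,np.round(h*16).astype(np.int32),1,shift=4); k=k>0
        return 1-(k&m).sum()/(k|m).sum()
    x0=np.array([.605,-.1,1.45]); b=minimize(cost,x0,method='Nelder-Mead',options=dict(initial_simplex=x0+np.array([[0,0,0],[.02,0,0],[0,.02,0],[0,0,.15]])))
    print('lying',b.x.round(3),round(b.fun,3),'bay corners',bayx(C(b.x)).round(3).tolist())
E
python3 c.py
```

```text
carton 0.88 [250. 182.] 4969
carton 0.65 [420. 323.] 6345
carton 0.58 [323. 263.] 2761
door side 0.93 [[415.0, 124.0], [435.0, 124.0], [436.0, 263.0], [417.0, 263.0]]
door scene 0.56 [[186.0, 225.0], [203.0, 222.0], [226.0, 353.0], [209.0, 356.0]]
lying [ 0.613 -0.096  1.45 ] 0.066 bay corners [[-0.077, -0.04], [-0.073, 0.04], [0.077, 0.031], [0.072, -0.049]]
```

View pics/side3.png

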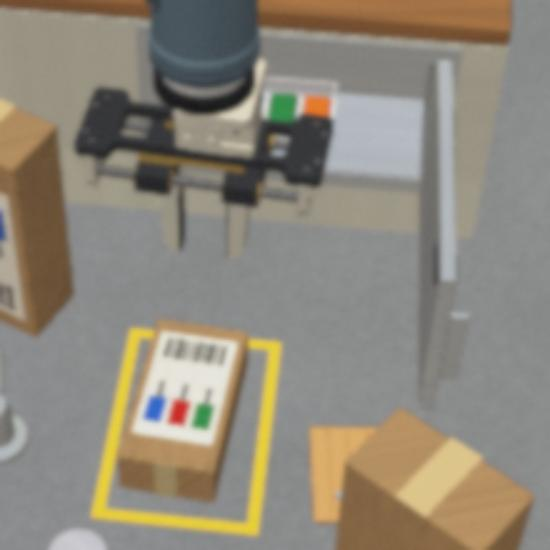

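The carton lies flat, label up, inside the tape, with fitted corners at most 0.077 along bay x and 0.049 along y. Now I'll measure the door line at its top height.

```bash
python3 - <<'E'
from h import *
a=get_image('side')
for c,pp in(('side',[(426,212),(432,212),(424.5,125),(431,125)]),('scene',[(196,222.7),(203,222.7),(209,355),(216,353)])):
    im=get_image(c)
    for p in pp: print(c,p,ray(im,p,.215).round(4))
im=get_image('side')
print('bigcarton top corners z?',[ray(im,p,.0).round(3) for p in((381,330),(428,378))], [ray(im,p,.21).round(3) for p in((410,264),(389,285))])
to([.31,-.16,.36])
E
```

```text
side (426, 212) [ 0.4234 -0.0748  0.215 ]
side (432, 212) [ 0.4126 -0.0755  0.215 ]
side (424.5, 125) [ 0.4167 -0.3205  0.215 ]
side (431, 125) [ 0.4033 -0.3212  0.215 ]
scene (196, 222.7) [ 0.4144 -0.0825  0.215 ]
scene (203, 222.7) [ 0.4247 -0.0849  0.215 ]
scene (209, 355) [ 0.4048 -0.3185  0.215 ]
scene (216, 353) [ 0.4137 -0.3176  0.215 ]
bigcarton top corners z? [array([0.491, 0.045, 0.   ]), array([0.403, 0.142, 0.   ])] [array([0.454, 0.042, 0.21 ]), array([0.49 , 0.087, 0.21 ])]
pos [ 0.6011 -0.1813  0.2147] th 1.433 t 6.1667 F [ 0.1 -0.3  1. ]
need cm [ -1.9  -29.12 -14.53] turn None
```

>>> apply_moves(increments=[[[0, 0, 0, -3.7, 0], [0, 0, 0, -3.7, 0], [0, 0, 0, -3.7, 0], [0, 0, 0, -3.7, -0.07], [0, 0, 0, 0, 0]]])

```text
time_s: 6.58
position: [0.603, -0.1821, 0.3719]
eef_rot: [2.282, 2.139, 0.008]
wrist_force: [1.0, 0.4, 0.9]
finger_gap: 0.088
grasp_force: 0.0
```

>>> apply_moves(increments=[[[0, 0, -3.5, 0, 0], [0, 0, -3.5, 0, 0], [0, 0, -3.5, 0, 0], [0, 0, -3.5, 0, 0], [0, 0, -3.5, 0, 0], [0, 0, -3.5, 0, 0], [0, 0, -3.5, 0, 0], [0, 0, -1.8, 0, 0]]])

```text
time_s: 7.25
position: [0.3357, -0.1623, 0.3625]
eef_rot: [-2.296, -2.144, 0.001]
wrist_force: [1.0, 0.1, -0.5]
finger_gap: 0.004
grasp_force: 0.0
```

```bash
python3 - <<'E'
from h import *
to([.345,-.15,.262],1.508)
h=np.array([.409,-.332]); th=1.503; X=np.array([np.cos(th),np.sin(th)]);Y=np.array([X[1],-X[0]])
prev=np.array([.345,-.15])
for f in np.linspace(1.5,-.063,21):
    u=np.array([np.cos(f),np.sin(f)]);n=np.array([-u[1],u[0]])
    p=h+.19*u+(.006+.0175*abs(n@Y)+.0075*abs(n@X))*n
    d=p-prev;prev=p; print(p.round(3),(100*np.array([d@X,d@Y])).round(2))
E
```

```text
pos [ 0.3357 -0.1623  0.3625] th 1.503 t 7.25 F [ 1.   0.1 -0.5]
need cm [ 1.29  0.85 10.05] turn -0.005
[ 0.399 -0.141] [1.28 5.32]
[ 0.413 -0.141] [0.13 1.44]
[ 0.428 -0.141] [0.02 1.46]
[ 0.442 -0.143] [-0.1   1.46]
[ 0.457 -0.146] [-0.21  1.46]
[ 0.471 -0.151] [-0.33  1.45]
[ 0.485 -0.156] [-0.45  1.43]
[ 0.499 -0.163] [-0.56  1.4 ]
[ 0.512 -0.17 ] [-0.68  1.36]
[ 0.525 -0.179] [-0.79  1.31]
[ 0.536 -0.189] [-0.9   1.25]
[ 0.548 -0.2  ] [-1.01  1.18]
[ 0.558 -0.212] [-1.11  1.1 ]
[ 0.567 -0.224] [-1.2   1.01]
[ 0.575 -0.238] [-1.29  0.92]
[ 0.583 -0.252] [-1.37  0.81]
[ 0.589 -0.267] [-1.44  0.7 ]
[ 0.593 -0.282] [-1.5   0.57]
[ 0.597 -0.298] [-1.55  0.45]
[ 0.599 -0.314] [-1.59  0.32]
[ 0.599 -0.33 ] [-1.61  0.18]
```

>>> apply_moves(increments=[[[0, 1.2, 0, 0, 0], [0, 0, 0, 3.4, 0], [0, 0, 0, 3.4, 0], [0, 0, 0, 3.2, 0], [0, 0, 2.0, 0, 0], [0, 0, 1.5, 0, 0], [0, 0.6, 1.5, 0, 0], [0, 0.4, 1.4, 0, 0]]])

```text
time_s: 7.92
position: [0.4044, -0.1456, 0.2624]
eef_rot: [-2.296, -2.144, 0.001]
wrist_force: [1.0, -0.9, -0.9]
finger_gap: 0.006
grasp_force: 0.1
```

>>> apply_moves(increments=[[[0, 0, 1.45, 0, 0], [0, 0, 1.45, 0, 0], [0, -0.1, 1.45, 0, 0], [0, -0.2, 1.45, 0, 0], [0, -0.35, 1.45, 0, 0], [0, -0.45, 1.4, 0, 0], [0, -0.55, 1.4, 0, 0], [0, -0.7, 1.35, 0, 0]]])

```text
time_s: 8.58
position: [0.5167, -0.1769, 0.2625]
eef_rot: [-2.295, -2.145, 0.0]
wrist_force: [-0.3, -0.1, 0.0]
finger_gap: 0.006
grasp_force: 0.2
```

```bash
python3 - <<'E'
from h import *
to([.525,-.179,.262],1.503)
im=get_image('side'); cv2.imwrite('pics/side4.png',cv2.resize(im['pixels'][100:320,250:470],None,fx=2.5,fy=2.5))
E
```

```text
pos [ 0.5167 -0.1769  0.2625] th 1.503 t 8.5833 F [-0.3 -0.1  0. ]
need cm [-0.15  0.84  0.05] turn 0.0
```

View pics/side4.png

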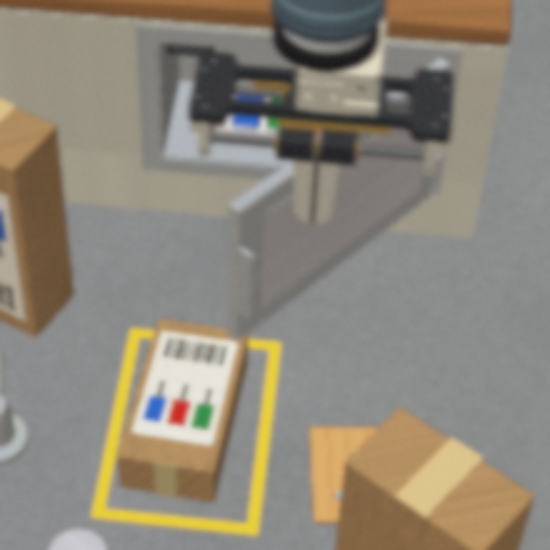

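The door is about half shut, with the finger on its outer face at crop (315,215) and the carton undisturbed. I'll keep following the arc.

>>> apply_moves(increments=[[[0, -0.9, 1.7, 0, 0], [0, -1.0, 1.5, 0, 0], [0, -1.0, 1.2, 0, 0], [0, -1.1, 1.1, 0, 0], [0, -1.2, 1.0, 0, 0], [0, -1.3, 0.9, 0, 0], [0, -1.4, 0.8, 0, 0], [0, -1.4, 0.7, 0, 0]]])

```text
time_s: 9.3
position: [0.5986, -0.276, 0.2625]
eef_rot: [-2.295, -2.144, 0.0]
wrist_force: [-0.1, 1.3, -0.8]
finger_gap: 0.003
grasp_force: 0.2
```

>>> apply_moves(increments=[[[0, -1.5, 0.4, 0, 0], [0, -1.5, 0.2, 0, 0], [0, -1.3, 0.1, 0, 0], [0, -0.5, 0, 0, 0], [0, -0.3, 0, 0, 0], [0, 0, 0, 0, 0]]])

```text
time_s: 9.8
position: [0.6019, -0.3266, 0.2625]
eef_rot: [-2.295, -2.143, -0.002]
wrist_force: [0.7, 1.0, 0.1]
finger_gap: 0.003
grasp_force: 0.8
```

```bash
python3 - <<'E'
from h import *
to([.599,-.330,.262],1.503)
E
```

```text
pos [ 0.6019 -0.3266  0.2625] th 1.503 t 9.8 F [0.7 1.  0.1]
need cm [-0.36 -0.26  0.05] turn -0.0
```

Not in hard contact yet, so I'll press on in small steps until the force rises.

>>> apply_moves(increments=[[[0, -0.2, 0, 0, 0], [0, -0.2, 0, 0, 0], [0, 0, 0, 0, 0]]])

```text
time_s: 10.05
position: [0.6019, -0.327, 0.2626]
eef_rot: [-2.289, -2.143, -0.006]
wrist_force: [0.7, 11.3, 2.2]
finger_gap: 0.007
grasp_force: 6.0
```

>>> apply_moves(increments=[[[0, -0.2, 0, 0, 0], [0, -0.2, 0, 0, 0], [0, 0, 0, 0, 0]]])

```text
time_s: 10.3
position: [0.6019, -0.3274, 0.2626]
eef_rot: [-2.284, -2.141, -0.012]
wrist_force: [-0.5, 22.7, 6.9]
finger_gap: 0.006
grasp_force: 11.4
```

The door is at a hard stop: 23 N with no more travel. I'll back off along the door normal, rise and check.

>>> apply_moves(increments=[[[0, 0.8, 0, 0, 0], [0, 1.5, 0, 0, 0], [0, 3, 0, 0, 0], [0, 3, 0, 0, 0], [0, 0, 0, -3.5, 0], [0, 0, 0, -3.5, 0], [0, 0, -3.5, -2, 0], [0, 0, -3.5, -2, 0]]])

```text
time_s: 10.97
position: [0.5377, -0.247, 0.3741]
eef_rot: [2.292, 2.145, -0.0]
wrist_force: [-0.2, 0.4, 0.4]
finger_gap: 0.01
grasp_force: 0.0
```

>>> apply_moves(increments=[[[0, 0, -4, 0, 0], [0, 0, -4, 0, 0], [0, 0, -4, 0, 0], [0, 0, -4, 0, 0], [0, 0, -3, 0, 0], [0, 0, 0, 0, 0], [0, 0, 0, 0, 0]]])

```text
time_s: 11.55
position: [0.3468, -0.2343, 0.3735]
eef_rot: [2.296, 2.14, -0.001]
wrist_force: [-0.1, -0.3, -0.7]
finger_gap: 0.002
grasp_force: 0.0
```

```bash
python3 c.py; python3 - <<'E'
from h import *
im=get_image('side'); to([.4,-.3,.4])
h=np.array([.409,-.332])
for f in(-.063,.0,.06):
    u=np.array([np.cos(f),np.sin(f)]);n=np.array([-u[1],u[0]]);print('top edge at angle',f,proj(im,np.r_[h+.25*u+.006*n,.215]).round(1))
cv2.imwrite('pics/side5.png',cv2.resize(im['pixels'][80:320,230:470],None,fx=2.5,fy=2.5))
E
```

```text
carton 0.9 [249. 185.] 4886
carton 0.77 [421. 323.] 6404
carton 0.67 [323. 265.] 2831
carton 0.31 [284. 339.] 1240
door side 0.72 [[305.0, 169.0], [309.0, 111.0], [428.0, 121.0], [423.0, 178.0]]
door scene 0.53 [[297.0, 247.0], [344.0, 242.0], [353.0, 324.0], [305.0, 329.0]]
lying [ 0.614 -0.096  1.443] 0.045 bay corners [[-0.078, -0.04], [-0.073, 0.04], [0.077, 0.03], [0.071, -0.05]]
pos [ 0.3487 -0.2348  0.3725] th 1.504 t 11.85 F [-0.1  0.3 -0.3]
need cm [-6.16  5.55 -2.76] turn None
top edge at angle -0.063 [309.2 114.5]
top edge at angle 0.0 [308.4 119.2]
top edge at angle 0.06 [308.2 123.8]
```

View pics/side5.png

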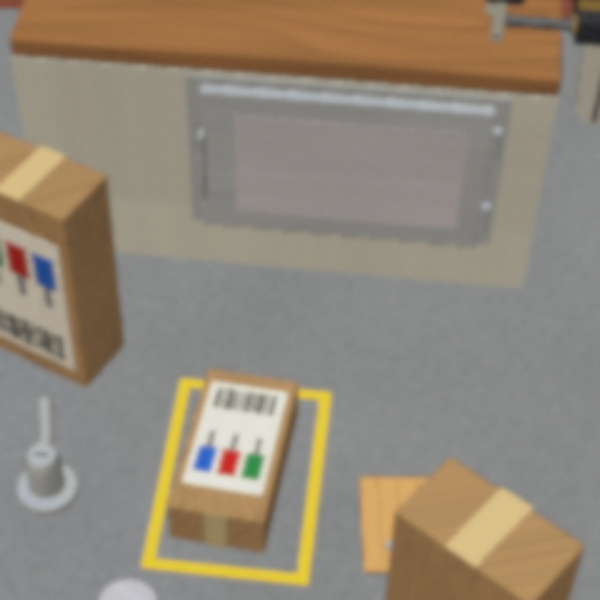

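```bash
python3 - <<'E'
from h import *
im=get_image('side'); g=cv2.cvtColor(im['pixels'],cv2.COLOR_BGR2GRAY).astype(float)
P=[]
for c in range(314,424,6):
    r=np.arange(108,130); w=np.clip(g[108:130,c]-g[108:130,c].max()+30,0,None); P.append((c,(w*r).sum()/w.sum()))
X=np.array([ray(im,p,.215)[:2] for p in P]); k=np.polyfit(X[:,0],X[:,1],1); print('door line slope',k, X.round(4)[[0,5,-5,-1]].tolist())
# ledge top front edge (wood / front boundary) slope at z=.245: strongest dark->light rows
E=[]
for c in range(250,440,8):
    col=im['pixels'][80:118,c].astype(float); s=col[:,2]-col[:,0]; d=np.diff(cv2.GaussianBlur(s[:,None],(1,5),1).ravel()); E.append((c,80+np.argmin(d)+.5))
Y=np.array([ray(im,p,.235)[:2] for p in E]); print('ledge slope',np.polyfit(Y[:,0],Y[:,1],1))
E
```

```text
door line slope [-0.07088189 -0.29719359] [[0.6487, -0.343], [0.5848, -0.3385], [0.4714, -0.3296], [0.4216, -0.327]]
ledge slope [-0.00450628 -0.34001071]
```

The door line slopes -0.071, which matches the ledge slope read from the scene camera (-0.074), and the door met a hard stop. My ledge fit from the side view gave -0.005, an unreliable edge pick that contradicts both the earlier scene reading and the bay direction, so I'm not using it. The carton fits inside the bay and the robot is clear, so I'm handing in.

```bash
python3 -c "
from bench import *
print(close_job())"
```

```text
the job is handed in; nothing more can be done
None
```

The job is handed in, with no verdict returned: the carton lies flat, label up, inside the bay; the door was pushed to a hard stop and measures shut; the lock cylinder, coaster, key and can were never touched; the robot is clear.

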